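# Gather the drawer fittings in the tote's corner and hold it out

## Robot

A 6-joint arm with a two-finger parallel gripper is mounted at the origin on the work surface. World frame = base frame: x ahead of the robot, y to its left, z up, the work surface at z = 0. Lengths are in mm, angles in degrees, forces in N, time in s.
With the tool pointing down it reaches from about 250 to 800 mm from the base axis. Payload 3.9 kg.
Tool frame: the origin (TCP) lies at the very end of the fingers, on their centre line; the grasp point (between the pads) lies r.pinch_z behind it (r.pinch_z is the distance from the TCP to the grasp point, in mm); z points along the fingers, y is the line along which they close (so a half turn about z gives the same grasp; the last joint's range is limited). The gripper opens to 85 mm and grips with 20 to 120 N. Pads are 22 mm wide; open, the fingers measure 114 mm over their backs; the gripper's body (76 mm by 85 mm) begins 54 mm behind the grasp point. The pads swing forward as they close: fully open they stand 13 mm farther back than shut.
Start: joints at [-66.578, 14.897, -7.913, 67.191, 0, 90], TCP at [208.686, -481.731, 231.304] pointing down, gripper open.
Joint ranges: [-159.42, 159.42], [-47.68, 98.78], [-73.54, 78.23], [-108.79, 121.32], [-90, 84.71], [-180, 180]. Speed limits (degrees/s): [147.25, 147.25, 180, 180, 180, 180].

## Interface

Orientations are given as [roll, pitch, yaw] about the fixed x, y, z axes, in that order (R = Rz(yaw) Ry(pitch) Rx(roll)).
In Python, from cell import r gives the robot as it stands.
- The arm moves only by the shell command python3 -m jog 'ROWS' [OPENING] [FORCE]. ROWS is JSON, a list of rows, each a list of 4 numbers: the shift along the world's x, y, z in mm, then the turn about the world's z in rad. A call has exactly 8 rows; each row shifts and turns the commanded pose from where the row before left it; what a row does not reach is not made up. A row lasts 1/10 s, in which the tool goes at most 50 mm and 8.59 degrees, less where a joint would pass 70% of its speed; a pose out of reach is approached as far as the arm can. A call with a gripper value outside its range is refused whole. OPENING is the finger opening in mm, from 0 to 85.4, set as the call begins (- or left out, the last holds). The fingers move at their own pace and stop on an object; FORCE is the grip in N (left out, the last holds). Time passes only in rows, so rows that do not move let the fingers close, or fill a call up. It gives the time, the measured TCP pose, the force, the opening and the grip force at its end, in the units of the state.
- r.observe(): the state, without advancing time (a new reading comes with each control period).
- r.grab_frame(name): name is "side" or "top" or "wrist"; returns the picture (480x640x3 uint8, blue, green, red); there is no depth.
- r.camera_info(name): a dict with "K" (3x3 intrinsics, pixels), "distortion" ([k1, k2, p1, p2, k3] as OpenCV has them; the pictures are not rectified), "pose" (4x4, takes a point from camera to world coordinates). Camera axes: x right, y down, z forward; pixel columns grow to the right and rows downward; lengths in mm; the calibration is good to about 2 mm. A picture is of the moment at which its call begins: read the wrist's pose just before it. camera_info takes no time and is no camera call; for the wrist camera it gives the pose at the moment of the call.
- r.sign_off(): hands the job in; it is judged then, once.
The state is a dict: "t": time; "joint_pos": joint angles; "joint_velocities": joint speeds; "joint_efforts": joint torques, N m; "ee_pos": TCP position; "eef_rot": TCP orientation; "ft_force": force on the tool from outside, world axes, zero at the start; "wrist_torque": the same for the moment, N m; "width": opening from 0.0 (shut) to 1.0 (fully open); "gripper_force": force on a finger pad.
Only numpy, scipy, OpenCV 4.12 (cv2) and the standard library are available. Lean on these libraries where they do the work, as an engineer would, in place of code of your own. Each camera call takes 0.05 s, during which the arm holds its last target. There are 200 camera calls.

## Task

I am building the drawer that stands half-finished on the coffee table and I sit across from you. Tip the corner blocks that were swept up in the little dustpan into the wooden tote while it stands on the table, and lay the empty dustpan gently back flat on the table; then pick the tote up by its handle bar and tilt it until all the fittings (three blocks, two round cam nuts) have slid together into one bottom corner: at the end far from you, on the side where the half-built drawer stands. Finish while holding it there, steady, up off the table and clearly tilted, so that I can pick fittings out of that corner, and leave the other things on the table alone.

Things in the scene. Friction and masses are not known exactly. Their poses are not given: they have to be found in the camera images.
- tote: open wooden tote, 216 long (x) by 166 mm wide (y), boards 8 mm, walls 55 mm high, 0.34 to 0.55 kg, balanced. End boards rise to 140 mm (50 mm wide there) and carry a level handle bar along x over its middle: 200 mm long, 18 mm thick (y), from 107 to 133 mm above the underside. Origin: centre of underside, z up. Starts upright, +x away from the robot, yaw within 0.28
- tote_far_left (a point): inner corner of the tote's floor at its +x, +y end (100 mm, 75 mm from the middle, 8 mm above the underside); axes as the tote's
- tote_far_right (a point): the same at its +x, -y corner
- tote_near_left (a point): the same at its -x, +y corner
- tote_near_right (a point): the same at its -x, -y corner
- dustpan: grey hand dustpan, 0.16 kg: floor 110 (x) by 100 mm (y), 3 mm thick, mouth open at +x, side walls 34 mm high (20 at the mouth), back wall 42. Flat-sided handle from the back to 165 mm behind the origin: 20 mm wide (y), 21 to 39 mm above the underside. Origin: centre of underside, z up. Starts flat on the table, mouth about to +y
- dustpan_lip (a point): middle of the mouth's front edge, on the underside (55 mm ahead of the origin). Fittings start to slide, here and in the tote, when tilted 11 to 17 degrees
- dustpan_grip (a point): place to pinch the handle: 105 mm behind the origin, 30 mm above the underside
- block0: white plastic corner block (flat-pack joining block), 22 x 18 x 18 mm, 12 g; origin at its centre; starts in the dustpan
- block1: white plastic corner block (flat-pack joining block), 22 x 18 x 18 mm, 12 g; origin at its centre; starts in the dustpan
- block2: white plastic corner block (flat-pack joining block), 22 x 18 x 18 mm, 12 g; origin at its centre; starts in the dustpan
- nut0: round steel cam nut, diameter 17 mm, 13 mm thick, 18 g; origin at its centre, z its axis; starts lying somewhere in the tote
- nut1: round steel cam nut, diameter 17 mm, 13 mm thick, 18 g; origin at its centre, z its axis; starts lying somewhere in the tote
- drawer: half-built drawer, fixed: 200 mm deep (x) by 240 mm wide (y), 70 mm high, plywood back and sides 12 mm thick, front still missing (open to the robot, four steel bolts sticking 30 mm out of the side edges). Stands beyond the tote at the left or at the right. Origin: centre of its underside
- books: stack of three books, about 175 x 250 mm and 80 mm high, with a small potted plant on top (to 200 mm); fixed; stands at the other side from the drawer. Origin: centre of its underside
- handbrush: hand brush lying near the robot's right, 240 mm long, 32 mm high; bystander. Origin: on its underside near the middle
- screwdriver: screwdriver, 200 mm long, 26 mm thick, lying left of the tote; bystander. Origin: middle, underside
- hammer: hammer, 260 mm long, 26 mm thick, lying beyond the tote; bystander. Origin: middle, underside
- mug: white mug, 80 mm diameter, 90 mm high, left of the tote; bystander. Origin: centre of its foot
- remote: black remote control, 160 x 42 x 16 mm, lying at the left near the robot; bystander. Origin: centre of its underside

How it is judged:
By the outcome, as a careful person would: the job done as asked, in the order asked, and still so for the second after the job is handed in, while the arm keeps its last pose, push and grip.
It also fails if it takes over 72 s, if anything falls off the work surface, if the arm or the gripper's body presses on something with over 40 N, if the wrist force passes 120 N, or if a joint passes its speed limit or range.

## Working session

There is one attempt and no reset: what is moved stays moved. The work goes in short steps, Python scripts to look and compute and a shell command to move; the robot and the scene stay as the last step left them, time stands still between calls to the robot, and variables do not carry over. Pictures are saved under pics/ and viewed, at most 10 in all, crops included, and the job is handed in when it is done.

```bash
mkdir -p pics; ls; cat > h.py <<'E'
import numpy as np, cv2, json
from cell import r
def cam(n):
    c=r.camera_info(n); return np.array(c["K"],float),np.array(c["distortion"],float),np.array(c["pose"],float)
def px2w(n,pts,z,c=None):
    K,D,T=c or cam(n)
    u=cv2.undistortPoints(np.array(pts,float).reshape(-1,1,2),K,D).reshape(-1,2)
    d=np.c_[u,np.ones(len(u))]@T[:3,:3].T; o=T[:3,3]
    z=np.broadcast_to(np.asarray(z,float),(len(u),))
    return o+d*((z-o[2])/d[:,2])[:,None]
def w2px(n,P,c=None):
    K,D,T=c or cam(n); Ti=np.linalg.inv(T)
    return cv2.projectPoints(np.array(P,float).reshape(-1,1,3),cv2.Rodrigues(Ti[:3,:3])[0],Ti[:3,3],K,D)[0].reshape(-1,2)
def snap(n,f,s=1.25,crop=None):
    im=r.grab_frame(n)
    if crop: x0,y0,x1,y1=crop; im=im[y0:y1,x0:x1]
    cv2.imwrite("pics/"+f,cv2.resize(im,None,fx=s,fy=s))
E
python3 - <<'E'
from h import *
np.set_printoptions(precision=2,suppress=True)
print(r.pinch_z, r.observe())
snap("top","top1.png"); snap("side","side1.png",1)
for n in("top","side"): print(cam(n)[2])
E
```

```text
pics
18.700000000000003 {'t': 0.0, 'joint_pos': array([-66.58,  14.94,  -7.99,  67.19,  -0.  ,  90.  ]), 'joint_velocities': array([ 0.16,  0.05, -0.03,  0.01, -0.01, -0.05]), 'joint_efforts': array([  0.  , -40.57,  25.39,   0.02,   0.  ,  -0.  ]), 'ee_pos': array([ 208.41, -481.11,  230.47]), 'eef_rot': array([-179.89,    0.  ,   23.42]), 'ft_force': array([0.21, 0.39, 0.41]), 'wrist_torque': array([ 0.06,  0.  , -0.01]), 'gripper_force': 0.0, 'width': 0.9993742608679608}
[[   0.01   -1.      0.04  451.38]
 [  -1.     -0.01   -0.01   -2.18]
 [   0.01   -0.04   -1.   1159.86]
 [   0.      0.      0.      1.  ]]
[[    0.98    -0.14     0.14   311.84]
 [   -0.19    -0.59     0.78 -1025.51]
 [   -0.02    -0.79    -0.61   850.44]
 [    0.       0.       0.       1.  ]]
```

View pics/top1.png

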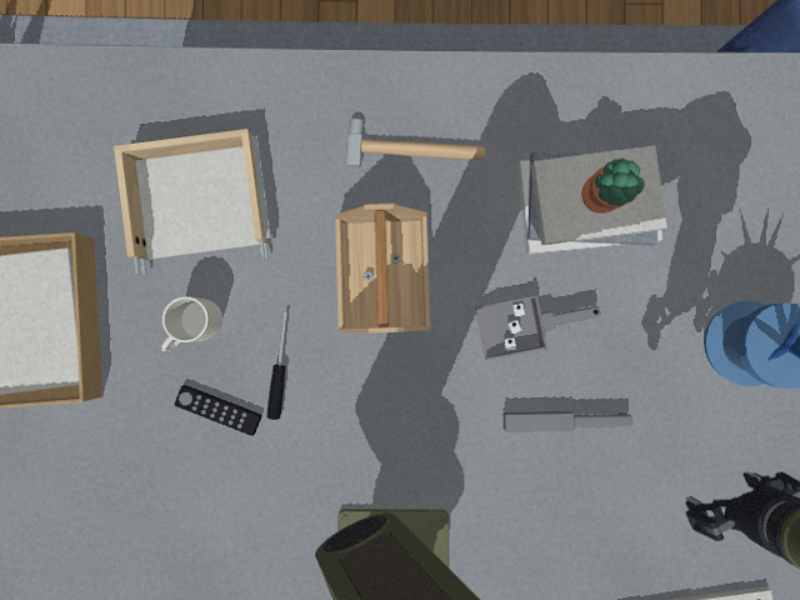

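View pics/side1.png

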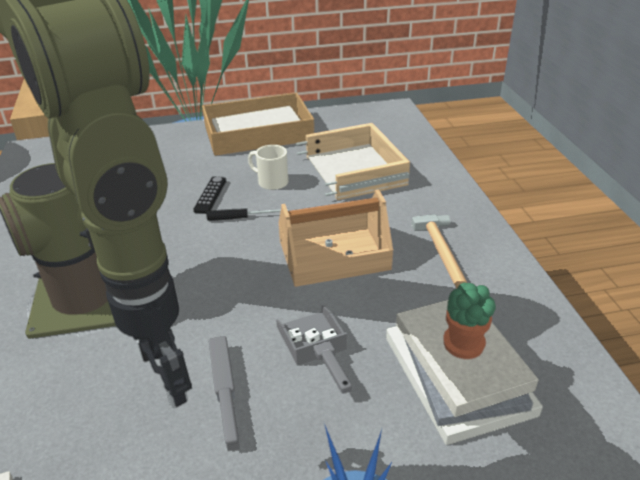

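The pictures show the drawer at the left (drawer ≈(190,195) in the top view), so the goal is tote_far_left. The dustpan (≈(513,328)) has its mouth left and its handle to (598,312), holding three blocks. The tote bar runs from (380,210) to (380,325), with two nuts near the middle.

```bash
python3 - <<'E'
from h import *
np.set_printoptions(precision=1,suppress=True)
p=lambda L,z:px2w("top",np.array(L,float)/1.25,z)
print("bar",p([(381,210),(381,325)],133))
print("tote topcorners",p([(337,330),(429,330),(428,212),(336,215)],55))
print("handle end",p([(599,312),(545,322)],39))
print("pan back/ mouth corners",p([(537,296),(546,347)],42), p([(477,306),(486,358)],20))
print("blocks",p([(518,310),(515,326),(510,343)],20))
print("drawer",p([(117,148),(249,131),(265,240),(133,257)],70))
print("mug",p([(192,320)],90),"driver",p([(288,307),(273,415)],10),"hammer",p([(355,140),(484,153)],20),"books",p([(533,155),(657,148),(665,228),(530,250)],60),"plant",p([(620,182)],180),"brush",p([(504,421),(631,420)],20))
print("nuts",p([(368,275),(396,258)],18))
E
```

```text
bar [[643.5  25.7 133. ]
 [448.4  23.6 133. ]]
tote topcorners [[438.4 105.2  55. ]
 [439.9 -61.5  55. ]
 [655.3 -58.1  55. ]
 [648.  109.8  55. ]]
handle end [[ 475.9 -375.2   39. ]
 [ 456.5 -275.9   39. ]]
pan back/ mouth corners [[ 504.2 -260.5   42. ]
 [ 410.7 -276.9   42. ]] [[ 485.3 -153.1   20. ]
 [ 388.3 -170.3   20. ]]
blocks [[ 478.6 -230.    20. ]
 [ 448.6 -224.4   20. ]
 [ 416.7 -215.1   20. ]]
drawer [[761.  501.5  70. ]
 [795.7 266.9  70. ]
 [598.7 234.9  70. ]
 [565.4 468.4  70. ]]
mug [[454.  354.9  90. ]] driver [[480.3 202.4  10. ]
 [278.1 226.7  10. ]] hammer [[ 797.2   79.3   20. ]
 [ 775.1 -164.9   20. ]] books [[ 760.9 -248.7   60. ]
 [ 775.5 -474.4   60. ]
 [ 629.1 -488.1   60. ]
 [ 586.8 -243.6   60. ]] plant [[ 684.1 -362.9  180. ]] brush [[ 272.  -204.    20. ]
 [ 276.4 -439.6   20. ]]
nuts [[541.7  52.   18. ]
 [574.4  -0.3  18. ]]
```

```bash
python3 -m jog '[[32,20,0,0.14],[32,20,0,0.14],[32,20,0,0.14],[32,20,0,0.14],[32,20,0,0.14],[32,20,0,0.14],[32,20,-30,0.14],[33,25,-30,0.14]]' 60; python3 -m jog '[[0,0,-30,0.14],[0,0,-10,0.084],[0,0,0,0],[0,0,0,0],[0,0,0,0],[0,0,0,0],[0,0,0,0],[0,0,0,0]]'; python3 - <<'E'
from h import *
snap("wrist","w1.png",1)
print(r.observe()["ee_pos"],r.observe()["eef_rot"],r.observe()["joint_pos"])
print(w2px("wrist",[[465,-316,39],[476,-375,39],[457,-269,42],[437,-162,0]]))
E
```

```text
t: 0.9
ee_pos: [466.9, -317.1, 171.8]
eef_rot: [179.9, 0.1, 87.9]
ft_force: [1.3, 0.0, 0.1]
width: 0.704
gripper_force: 0.0
t: 1.7
ee_pos: [465.1, -317.6, 132.5]
eef_rot: [180.0, 0.0, 100.4]
ft_force: [-0.9, -0.1, 0.5]
width: 0.698
gripper_force: 0.0
[ 465.07429389 -317.55838662  132.40678396] [1.79965295e+02 3.23650582e-02 1.00397471e+02] [-3.43265483e+01  2.18966533e+01 -1.29548164e+01  5.51010970e+01
  1.42626304e-03  4.52759712e+01]
[[325.48475415 243.64553519]
 [325.74882189 328.41320877]
 [326.55110491 167.01360303]
 [325.88468676 -28.0694961 ]]
```

View pics/w1.png

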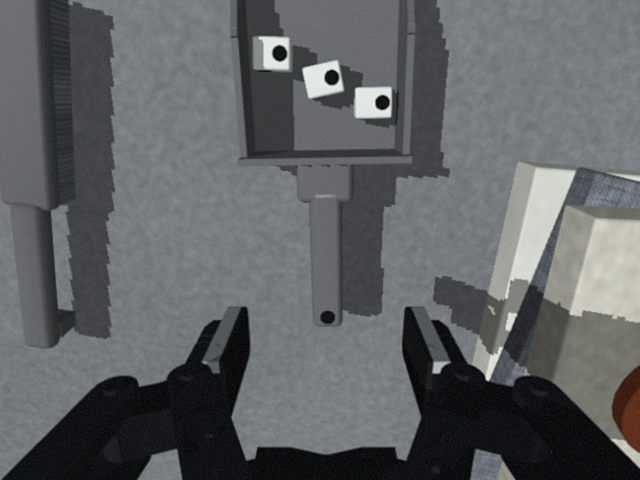

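The wrist view shows the handle centred between the fingers (end at (326,325), back wall at row 158), matching the estimate. I'm descending and gripping.

```bash
python3 -m jog '[[0,0,-30,0],[0,0,-30,0],[0,0,-30,0],[0,0,-20,0],[0,0,-11,0],[0,0,0,0],[0,0,0,0],[0,0,0,0]]'; python3 -m jog '[[0,0,0,0],[0,0,0,0],[0,0,0,0],[0,0,0,0],[0,0,0,0],[0,0,0,0],[0,0,0,0],[0,0,0,0]]' 0 120; python3 -m jog '[[0,0,3,0],[0,0,3,0],[0,0,4,0],[0,0,5,0],[0,0,5,0],[0,0,5,0],[0,0,5,0],[0,0,0,0]]';  python3 - <<'E'
from h import *
snap("wrist","w2.png",1)
snap("side","s2.png",1)
print(r.observe()["wrist_torque"])
a=cv2.imread("pics/w2.png");b=cv2.imread("pics/s2.png")[280:430,200:440]
cv2.imwrite("pics/c2.png",np.hstack([cv2.resize(a,(533,400)),cv2.resize(b,(267,400))]))
E
```

```text
t: 2.55
ee_pos: [466.0, -318.0, 12.3]
eef_rot: [179.9, 0.1, 100.4]
ft_force: [0.6, -0.4, -0.5]
width: 0.701
gripper_force: 0.0
t: 3.35
ee_pos: [465.3, -317.6, 11.6]
eef_rot: [180.0, 0.0, 100.4]
ft_force: [-1.5, 0.5, 5.8]
width: 0.212
gripper_force: 117.0
t: 4.15
ee_pos: [465.6, -317.7, 41.9]
eef_rot: [179.9, 0.1, 100.4]
ft_force: [0.1, -0.2, -1.9]
width: 0.212
gripper_force: 117.2
[-0.1141769  -0.00335986  0.01536614]
```

View pics/c2.png

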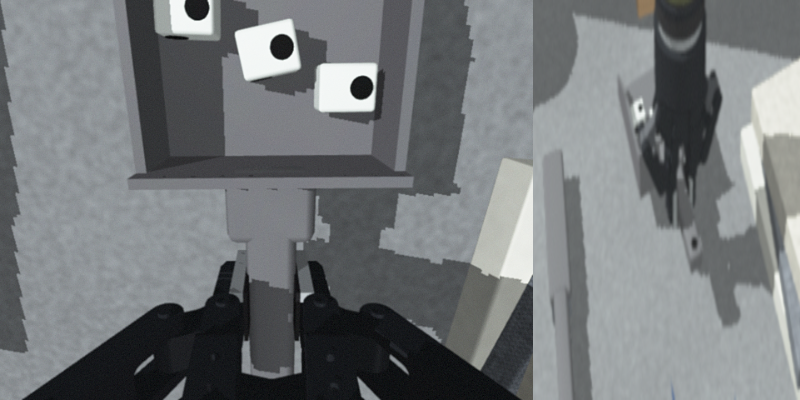

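```bash
python3 - <<'E'
from h import *
R=np.array([[-0.18,-0.984],[0.984,-0.18]])
g=np.array([466,-318,60.5])
def pan(th):  # droop th deg: pan points to px about pivot
    out=[]
    for x,y,z in [(-55,47,42),(-55,-47,42),(-60,0,42)]:
        dx,dz=x+105,z-30; c,s=np.cos(np.radians(th)),np.sin(np.radians(th))
        X=dx*c+dz*s; Z=-dx*s+dz*c
        h=R@[X,y]; out.append([g[0]+h[0],g[1]+h[1],g[2]+Z])
    return w2px("wrist",out)*533/640
for th in(0,10,20): print(th,pan(th).round())
E
```

```text
0 [[137. 194.]
 [409. 194.]
 [273. 208.]]
10 [[146. 183.]
 [400. 183.]
 [273. 197.]]
20 [[154. 177.]
 [392. 178.]
 [273. 190.]]
```

The pan is gripped level and lifted, with all three blocks still inside. I'm carrying it over the tote's right side now.

```bash
python3 -m jog '[[2,4,8,-0.02],[5,10,15,-0.02],[6,11,15,-0.02],[6,11,15,-0.02],[6,11,15,-0.02],[5,11,15,-0.02],[5,11,15,-0.02],[5,11,15,-0.02]]'; python3 -m jog '[[5,15,0,-0.01],[6,15,0,-0.01],[6,15,0,0],[6,14,0,0],[6,12,0,0],[6,10,0,0],[4,7,0,0],[2,5,0,0]]'; python3 -m jog '[[0,0,0,0],[0,0,0,0],[0,0,0,0],[0,0,0,0],[0,0,0,0],[0,0,0,0],[0,0,0,0],[0,0,0,0]]' - 60; python3 - <<'E'
from h import *
a=r.grab_frame("wrist")
cv2.imwrite("pics/w3.png",cv2.resize(a,(640,480)))
print(r.observe()["wrist_torque"])
E
```

```text
t: 5.05
ee_pos: [505.0, -236.4, 154.9]
eef_rot: [-180.0, -0.0, 91.2]
ft_force: [-0.7, -0.3, -2.1]
width: 0.209
gripper_force: 117.3
t: 5.85
ee_pos: [546.5, -143.7, 153.9]
eef_rot: [-180.0, 0.0, 90.1]
ft_force: [0.5, -0.4, -2.9]
width: 0.214
gripper_force: 117.3
t: 6.65
ee_pos: [545.9, -144.3, 154.0]
eef_rot: [180.0, -0.0, 90.1]
ft_force: [0.3, -0.1, -2.0]
width: 0.207
gripper_force: 117.4
[-0.18489194 -0.00826996  0.00651143]
```

View pics/w3.png

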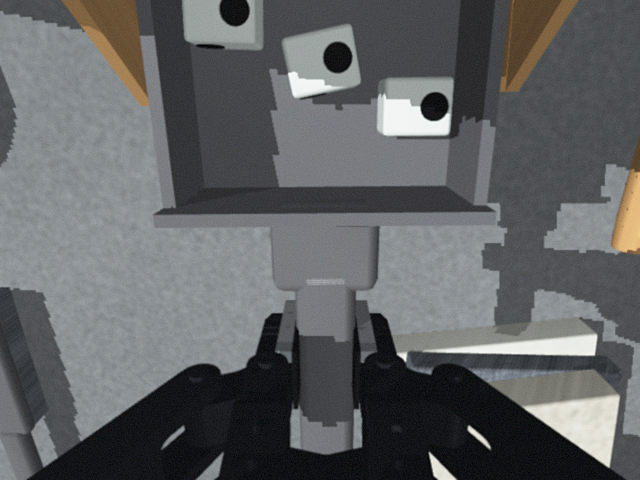

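The pan is level over the tote (back wall at row 215) with three blocks inside. The grip didn't change, so I'm setting the opening and force together.

```bash
cat > st.py <<'E'
from h import *
o=r.observe(); a=r.grab_frame("wrist"); b=cv2.imread("pics/w3.png")
print("tq",o["wrist_torque"].round(3),"diff",cv2.absdiff(a,b)[:280].mean().round(2))
E
Z='[[0,0,0,0],[0,0,0,0],[0,0,0,0],[0,0,0,0],[0,0,0,0],[0,0,0,0],[0,0,0,0],[0,0,0,0]]'
python3 -m jog '[[0,0,0,0],[0,0,0,0],[0,0,0,0],[0,0,0,0],[0,0,0,0],[0,0,0,0],[0,0,0,0],[0,0,0,0]]' 0 60; python3 st.py
python3 -m jog '[[0,0,0,0],[0,0,0,0],[0,0,0,0],[0,0,0,0],[0,0,0,0],[0,0,0,0],[0,0,0,0],[0,0,0,0]]' 0 40; python3 st.py
```

```text
t: 7.5
ee_pos: [546.0, -144.3, 154.0]
eef_rot: [180.0, -0.0, 90.1]
ft_force: [-1.2, -0.8, -1.8]
width: 0.211
gripper_force: 117.3
tq [-0.133 -0.024 -0.046] diff 3.49
t: 8.35
ee_pos: [546.0, -144.3, 154.0]
eef_rot: [180.0, 0.0, 90.1]
ft_force: [-0.1, 0.0, -1.4]
width: 0.211
gripper_force: 117.4
tq [-0.135  0.001 -0.064] diff 3.67
```

```bash
python3 -m jog '[[0,0,0,0],[0,0,0,0],[0,0,0,0],[0,0,0,0],[0,0,0,0],[0,0,0,0],[0,0,0,0],[0,0,0,0]]' 10 50; python3 st.py
```

```text
t: 9.2
ee_pos: [546.0, -144.3, 154.0]
eef_rot: [-180.0, 0.0, 90.1]
ft_force: [0.1, -0.3, -1.9]
width: 0.214
gripper_force: 117.3
tq [-0.137  0.007  0.022] diff 3.85
```

```bash
python3 -m jog '[[0,0,0,0],[0,0,0,0],[0,0,0,0],[0,0,0,0],[0,0,0,0],[0,0,0,0],[0,0,0,0],[0,0,0,0]]' 18.6 20; python3 st.py
```

```text
t: 10.05
ee_pos: [545.9, -144.3, 154.0]
eef_rot: [-180.0, -0.0, 90.1]
ft_force: [0.8, 0.2, -2.0]
width: 0.22
gripper_force: 68.1
tq [-0.181  0.06  -0.007] diff 3.91
```

```bash
python3 -m jog '[[0,0,0,0],[0,0,0,0],[0,0,0,0],[0,0,0,0],[0,0,0,0],[0,0,0,0],[0,0,0,0],[0,0,0,0]]' 18.9; python3 st.py;  python3 -m jog '[[0,0,0,0],[0,0,0,0],[0,0,0,0],[0,0,0,0],[0,0,0,0],[0,0,0,0],[0,0,0,0],[0,0,0,0]]' 19.1; python3 st.py
```

```text
t: 10.9
ee_pos: [546.0, -144.3, 154.0]
eef_rot: [180.0, 0.0, 90.1]
ft_force: [1.0, 0.2, -1.8]
width: 0.223
gripper_force: 53.6
tq [-0.135 -0.027 -0.004] diff 3.93
t: 11.75
ee_pos: [546.0, -144.3, 154.0]
eef_rot: [180.0, -0.0, 90.1]
ft_force: [0.5, -0.3, -1.6]
width: 0.225
gripper_force: 43.9
tq [-0.181  0.015  0.014] diff 3.94
```

```bash
python3 -m jog '[[0,0,0,0],[0,0,0,0],[0,0,0,0],[0,0,0,0],[0,0,0,0],[0,0,0,0],[0,0,0,0],[0,0,0,0]]' 19.35; python3 st.py;  python3 -m jog '[[0,0,0,0],[0,0,0,0],[0,0,0,0],[0,0,0,0],[0,0,0,0],[0,0,0,0],[0,0,0,0],[0,0,0,0]]' 19.55; python3 st.py
```

```text
t: 12.6
ee_pos: [546.0, -144.3, 154.0]
eef_rot: [180.0, 0.0, 90.1]
ft_force: [0.7, -0.6, -2.0]
width: 0.229
gripper_force: 31.9
tq [-0.145  0.016  0.003] diff 3.95
t: 13.45
ee_pos: [546.0, -144.3, 154.0]
eef_rot: [180.0, -0.0, 90.1]
ft_force: [-0.7, 0.4, -1.4]
width: 0.225
gripper_force: 22.5
tq [-0.168 -0.015  0.057] diff 3.94
```

```bash
python3 -m jog '[[0,0,0,0],[0,0,0,0],[0,0,0,0],[0,0,0,0],[0,0,0,0],[0,0,0,0],[0,0,0,0],[0,0,0,0]]' 19.68; python3 st.py;  python3 -m jog '[[0,0,0,0],[0,0,0,0],[0,0,0,0],[0,0,0,0],[0,0,0,0],[0,0,0,0],[0,0,0,0],[0,0,0,0]]' 19.78; python3 st.py
```

```text
t: 14.3
ee_pos: [546.0, -144.3, 154.0]
eef_rot: [-180.0, -0.0, 90.1]
ft_force: [0.2, -0.0, -1.8]
width: 0.23
gripper_force: 15.5
tq [-0.151 -0.006 -0.005] diff 5.47
t: 15.15
ee_pos: [546.0, -144.2, 154.0]
eef_rot: [180.0, -0.0, 90.1]
ft_force: [0.3, 0.1, -2.0]
width: 0.232
gripper_force: 11.3
tq [ 0.024 -0.027  0.021] diff 24.34
```

```bash
python3 - <<'E'
from h import *
a=r.grab_frame("wrist");b=r.grab_frame("side")[150:390,220:460]
cv2.imwrite("pics/c3.png",np.hstack([cv2.resize(a,(440,330)),cv2.resize(b,(330,330))]))
E
```

```text
(no output)
```

View pics/c3.png

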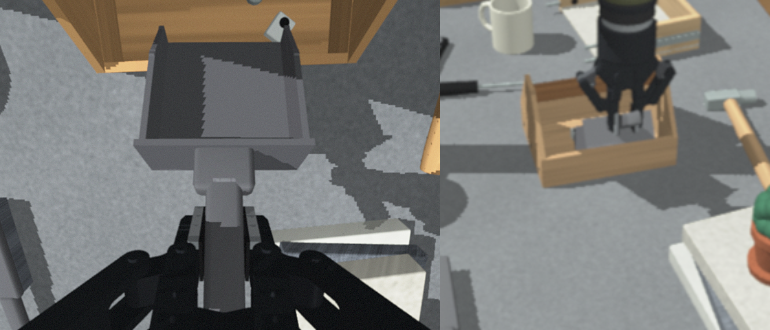

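The pan hangs mouth-down and empty, with its lip over the right wall and a block visible in the tote at (283,22). I'm firming the grip and lifting, then measuring the droop.

```bash
python3 -m jog '[[0,0,0,0],[0,0,0,0],[0,0,0,0],[0,0,20,0],[0,0,25,0],[0,0,25,0],[0,-10,10,0],[0,-20,0,0]]' 18.7 60; python3 - <<'E'
from h import *
o=r.observe(); p=o["ee_pos"]; g=np.array([p[0],p[1],p[2]+18.7]); y=np.radians(o["eef_rot"][2]-0)
R=np.array([[np.cos(y),-np.sin(y)],[np.sin(y),np.cos(y)]])
for th in (30,40,50,60):
    out=[]
    for x,yy,z in [(-55,47,42),(-55,-47,42),(-60,0,18),(55,50,20),(55,-50,20),(55,47,3),(55,-47,3)]:
        dx,dz=x+105,z-30; c,s=np.cos(np.radians(th)),np.sin(np.radians(th))
        h=R@[dx*c+dz*s,yy]; out.append([g[0]+h[0],g[1]+h[1],g[2]-dx*s+dz*c])
    print(th,w2px("wrist",out).round().astype(int).tolist())
a=r.grab_frame("wrist"); t=r.grab_frame("top")
t=t[150:330,230:430]
cv2.imwrite("pics/c4.png",np.hstack([cv2.resize(a,(400,300)),cv2.resize(t,(333,300),interpolation=cv2.INTER_CUBIC)]))
E
```

```text
t: 16.1
ee_pos: [547.1, -174.6, 235.9]
eef_rot: [179.8, 0.1, 90.2]
ft_force: [0.2, 0.4, -1.9]
width: 0.222
gripper_force: 35.6
30 [[192, 209], [459, 209], [326, 236], [217, -8], [433, -8], [232, 18], [419, 18]]
40 [[200, 212], [451, 212], [326, 246], [230, 39], [420, 40], [242, 64], [408, 64]]
50 [[207, 218], [444, 218], [326, 258], [240, 83], [410, 83], [249, 106], [401, 106]]
60 [[213, 228], [438, 227], [326, 272], [247, 124], [403, 124], [255, 146], [395, 146]]
```

View pics/c4.png

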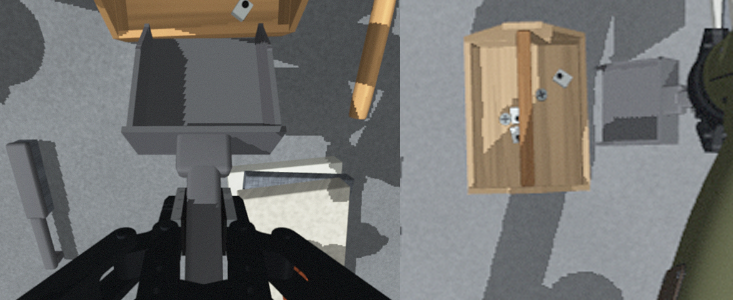

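All three blocks and both nuts are in the tote (crop (563,78), (515,115), (515,135)), and the droop is about 41°. I'm taking the pan back to where it lay and laying it down with the lip touching first.

```bash
python3 -m jog '[[-12,-10,-14,0.02],[-12,-10,-14,0.02],[-12,-10,-14,0.02],[-12,-10,-14,0.02],[-12,-10,-14,0.02],[-12,-10,-14,0.02],[-12,-10,-14,0.03],[-9,-12,-18,0.03]]'; python3 -m jog '[[0,0,0,0],[0,0,0,0],[0,0,-6,0],[0,0,-5,0],[2,-11,-11,0],[2,-11,-11,0],[1,-8,-11.5,0],[2,-8,-11.5,0]]' 19.6 20; python3 -m jog '[[1,-6,-13,0],[1,-6,-13,0],[1,-4,-13,0],[0,-2,-7,0],[0,-1,-4,0],[0,-1,-2,0],[0,0,-1,0],[0,0,0,0]]'; python3 - <<'E'
from h import *
a=r.grab_frame("wrist");b=r.grab_frame("side")[270:420,210:410]
cv2.imwrite("pics/c5.png",np.hstack([cv2.resize(a,(400,300)),cv2.resize(b,(400,300))]))
E
```

```text
t: 17.0
ee_pos: [451.8, -256.3, 117.0]
eef_rot: [-180.0, -0.0, 100.5]
ft_force: [0.2, -0.3, -1.9]
width: 0.228
gripper_force: 35.7
t: 17.8
ee_pos: [460.3, -295.3, 60.9]
eef_rot: [180.0, -0.0, 100.4]
ft_force: [-0.1, 0.8, 0.7]
width: 0.229
gripper_force: 19.1
t: 18.6
ee_pos: [462.9, -314.3, 9.4]
eef_rot: [-180.0, 0.0, 100.4]
ft_force: [-1.3, -0.6, 3.1]
width: 0.23
gripper_force: 19.4
```

View pics/c5.png

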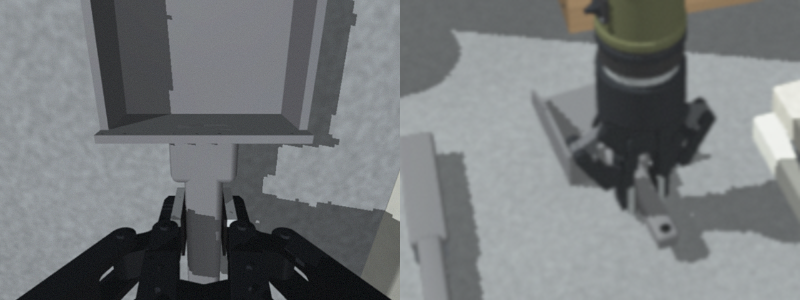

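The pan lies flat at its old place and empty. I'm releasing it, rising, and on the way to the tote probing what the arm does at the edge of its reach, high up over free space.

```bash
python3 -m jog '[[0,0,0,0],[0,0,0,0],[0,0,0,0],[0,0,30,0],[0,0,45,0],[0,0,45,0],[0,0,45,0],[0,0,45,0]]' 60; python3 -m jog '[[0,40,40,0.14],[10,45,20,0.14],[10,45,20,0.14],[10,45,0,0.14],[10,45,0,0.14],[10,45,0,0.14],[10,45,0,0.14],[10,30,0,0.14]]'; python3 -m jog '[[30,0,0,0.14],[45,0,0,0.13],[45,0,0,0],[45,0,0,0],[45,0,0,0],[45,0,0,0],[45,0,0,0],[45,0,0,0]]';python3 -m jog '[[45,0,0,0],[45,0,0,0],[45,0,0,0],[45,0,0,0],[0,0,0,0],[0,0,0,0],[0,0,0,0],[0,0,0,0]]'; python3 -c "
from h import *
print(r.observe()['joint_pos'].round(1))"
```

```text
t: 19.5
ee_pos: [462.7, -314.0, 220.7]
eef_rot: [-180.0, -0.0, 100.4]
ft_force: [0.8, -1.0, -0.3]
width: 0.701
gripper_force: 0.0
t: 20.3
ee_pos: [532.8, 23.5, 294.1]
eef_rot: [180.0, -0.0, 165.1]
ft_force: [0.3, 0.2, 0.3]
width: 0.706
gripper_force: 0.0
t: 21.1
ee_pos: [747.1, 18.5, 314.6]
eef_rot: [-179.9, -6.0, -179.9]
ft_force: [-0.8, -0.5, -1.9]
width: 0.703
gripper_force: 0.0
t: 21.9
ee_pos: [733.0, 14.3, 317.3]
eef_rot: [-179.8, -7.8, -179.9]
ft_force: [0.3, -0.2, 0.6]
width: 0.703
gripper_force: 0.0
[  1.1  54.8  78.2 121.3  -0.    1.1]
```

At the edge of reach the tool tips (pitch −7.8°, far end down). I'll check whether that tilt persists when coming back inward.

```bash
python3 -c "
from h import *
print(r.observe()['joint_pos'])"; python3 -m jog '[[-40,0,0,0],[-40,0,0,0],[-40,0,0,0],[0,0,0,0],[0,0,0,0],[0,0,0,0],[0,0,0,0],[0,0,0,0]]';python3 -c "
from h import *
print(r.observe()['joint_pos'])"
```

```text
[ 1.13532716e+00  5.47645721e+01  7.81861638e+01  1.21265743e+02
 -3.50675868e-02  1.06520461e+00]
t: 22.7
ee_pos: [660.6, 14.5, 322.3]
eef_rot: [-179.8, -7.7, -179.9]
ft_force: [-0.2, 0.6, -0.9]
width: 0.702
gripper_force: 0.0
[ 1.26877091e+00  3.67479665e+01  4.06742292e+01  1.01666490e+02
 -1.66274853e-02  1.20290016e+00]
```

```bash
python3 -m jog '[[40,0,0,0],[45,0,0,0],[40,0,0,0],[30,0,-20,0],[30,0,-20,0],[30,0,-20,0],[30,0,-20,0],[0,0,0,0]]';python3 -c "
from h import *
print(r.observe()['joint_pos'].round(2))";  python3 -m jog '[[40,0,20,0],[40,0,20,0],[40,0,20,0],[40,0,20,0],[0,0,0,0],[0,0,0,0],[0,0,0,0],[0,0,0,0]]';python3 -c "
from h import *
print(r.observe()['joint_pos'].round(2))"
```

```text
t: 23.5
ee_pos: [738.7, 12.0, 262.0]
eef_rot: [-179.7, -12.1, -180.0]
ft_force: [-1.6, -0.7, 0.3]
width: 0.701
gripper_force: 0.0
[ 9.6000e-01  5.9080e+01  7.8230e+01  1.2124e+02 -7.0000e-02  9.0000e-01]
t: 24.3
ee_pos: [735.5, 9.7, 299.5]
eef_rot: [-179.8, -9.2, -179.9]
ft_force: [-0.1, 0.1, -0.3]
width: 0.701
gripper_force: 0.0
[ 8.0000e-01  5.6170e+01  7.8230e+01  1.2125e+02 -1.1000e-01  7.4000e-01]
```

Tilt persists and depends on the clamped joints. Raising high should clamp joint 4 and tip the tool the other way, by more, so I'm testing that empty.

```bash
python3 -m jog '[[-35,0,30,0],[-35,0,35,0],[-35,0,35,0],[-35,0,35,0],[-35,0,35,0],[-35,0,35,0],[-35,0,35,0],[-35,0,35,0]]';python3 -c "
from h import *
print(r.observe()['joint_pos'].round(2))";  python3 -m jog '[[0,0,45,0],[0,0,45,0],[0,0,45,0],[0,0,45,0],[0,0,0,0],[0,0,0,0],[0,0,0,0],[0,0,0,0]]';python3 -c "
from h import *
print(r.observe()['joint_pos'].round(2))"
```

```text
t: 25.1
ee_pos: [448.6, 9.4, 534.1]
eef_rot: [-179.8, -6.9, -179.9]
ft_force: [0.8, -0.4, 0.6]
width: 0.703
gripper_force: 0.0
[ 1.2300e+00  1.7970e+01  4.2350e+01  1.2126e+02 -4.0000e-02  1.1600e+00]
t: 25.9
ee_pos: [419.1, 8.7, 581.3]
eef_rot: [-180.0, -0.3, -179.9]
ft_force: [-0.6, -0.6, 0.1]
width: 0.698
gripper_force: 0.0
[ 1.2200e+00  1.2390e+01  4.3330e+01  1.2125e+02 -4.0000e-02  1.1500e+00]
```

Now the tool is upright again. Next I go above the tote bar.

```bash
python3 -m jog '[[16,2,-47,0],[16,2,-47,0],[16,2,-47,0],[16,2,-47,0],[16,2,-47,0],[16,2,-47,0],[16,2,-47,0],[15,2,-47,0]]' 60;python3 -m jog '[[0,0,-15,0],[0,0,0,0],[0,0,0,0],[0,0,0,0],[0,0,0,0],[0,0,0,0],[0,0,0,0],[0,0,0,0]]';python3 - <<'E'
from h import *
o=r.observe();print(o["ee_pos"].round(1),o["eef_rot"].round(2),o["joint_pos"].round(1))
a=r.grab_frame("wrist");t=r.grab_frame("top")[150:330,230:400]
cv2.imwrite("pics/c6.png",np.hstack([a,np.vstack([cv2.resize(t,(160,170)),np.zeros((310,160,3),np.uint8)])]))
print(w2px("wrist",[[448.4,23.6,133],[643.5,25.7,133],[546,24.6,133]]).round())
E
```

```text
t: 26.7
ee_pos: [545.3, 24.7, 203.6]
eef_rot: [-179.9, -0.2, -179.9]
ft_force: [1.1, -0.2, -0.3]
width: 0.703
gripper_force: 0.0
t: 27.5
ee_pos: [545.6, 24.7, 192.0]
eef_rot: [-180.0, -0.1, -179.9]
ft_force: [-0.2, 0.2, 0.2]
width: 0.699
gripper_force: 0.0
[545.6  24.7 192. ] [-1.7996e+02 -8.0000e-02 -1.7993e+02] [ 2.6 18.1 -9.3 62.7 -0.   2.5]
[[320.  70.]
 [324. 412.]
 [322. 266.]]
```

View pics/c6.png

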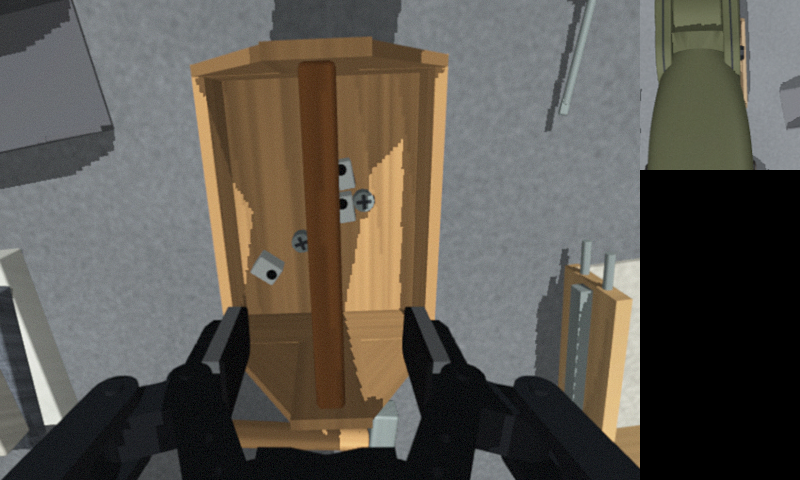

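The bar runs from (317,62) at the near end to (331,407) at the far end in the wrist view, and the five fittings are in the tote. I'm computing the bar's centre and yaw.

```bash
python3 - <<'E'
from h import *
P=px2w("wrist",[(317,63),(331,407)],133); print(P.round(1),P.mean(0).round(1),np.arctan2(*(P[1]-P[0])[1::-1]))
E
```

```text
[[445.3  22.4 133. ]
 [639.7  29.9 133. ]] [542.5  26.1 133. ] 0.03861186832752771
```

```bash
python3 -m jog '[[-3,1.4,-20,0.039],[0,0,-25,0],[0,0,-25,0],[0,0,-15,0],[0,0,-5,0],[0,0,0,0],[0,0,0,0],[0,0,0,0]]'; python3 -m jog '[[0,0,0,0],[0,0,0,0],[0,0,0,0],[0,0,0,0],[0,0,0,0],[0,0,0,0],[0,0,0,0],[0,0,0,0]]' 0 120; python3 -m jog '[[0,0,3,0],[0,0,6,0],[0,0,12,0],[0,0,20,0],[0,0,30,0],[0,0,30,0],[0,0,30,0],[0,0,20,0]]';python3 -m jog '[[0,0,20,0],[0,0,20,0],[0,0,10,0],[0,0,0,0],[0,0,0,0],[0,0,0,0],[0,0,0,0],[0,0,0,0]]'
```

```text
t: 28.4
ee_pos: [543.4, 26.1, 102.7]
eef_rot: [-180.0, -0.0, -177.7]
ft_force: [-0.3, -0.7, -0.5]
width: 0.704
gripper_force: 0.0
t: 29.2
ee_pos: [543.1, 25.9, 102.3]
eef_rot: [-179.9, -0.0, -177.7]
ft_force: [-0.3, -1.1, 4.8]
width: 0.194
gripper_force: 117.6
t: 30.0
ee_pos: [542.9, 26.2, 255.4]
eef_rot: [-180.0, 0.0, -177.7]
ft_force: [-0.6, -0.0, -4.5]
width: 0.189
gripper_force: 117.4
t: 30.8
ee_pos: [542.0, 26.0, 301.7]
eef_rot: [-180.0, -0.2, -177.7]
ft_force: [-0.7, -0.3, -4.5]
width: 0.192
gripper_force: 117.4
```

```bash
cat > tl.py <<'E'
from h import *
from scipy.spatial.transform import Rotation as Ro
o=r.observe(); M=Ro.from_euler("xyz",o["eef_rot"],degrees=True).as_matrix()
X,Y=-M[:,0],M[:,1]
print("far-down %.1f left-down %.1f tilt %.1f yaw %.1f"%(np.degrees(np.arcsin(-X[2])),np.degrees(np.arcsin(-Y[2])),np.degrees(np.arccos(-M[2,2])),np.degrees(np.arctan2(X[1],X[0]))),"J",o["joint_pos"].round(1),"tq",o["wrist_torque"].round(2))
E
python3 -m jog '[[-3,0,8,0.08],[-8,0,17,0.14],[-8,0,17,0.149],[-8,0,17,0.149],[-8,0,17,0.149],[-8,0,17,0.149],[-8,0,17,0.149],[-8,0,17,0.149]]'; python3 -m jog '[[-8,-2,20,0.149],[-8,-2,20,0.149],[-8,-2,20,0.149],[-8,-2,20,0.149],[-8,-2,20,0.149],[-8,-2,20,0.149],[-8,-2,20,0.149],[-3,0,10,0.149]]'; python3 tl.py;  python3 -m jog '[[0,0,30,0],[0,0,40,0],[0,0,40,0],[0,0,40,0],[0,0,40,0],[0,0,40,0],[0,0,40,0],[0,0,40,0]]';python3 tl.py
```

```text
t: 31.6
ee_pos: [483.0, 26.1, 430.0]
eef_rot: [-180.0, -0.1, -113.5]
ft_force: [0.6, 0.4, -4.5]
width: 0.193
gripper_force: 117.6
t: 32.4
ee_pos: [423.7, 11.9, 581.4]
eef_rot: [-179.8, -0.2, -45.2]
ft_force: [0.3, -0.5, -4.7]
width: 0.191
gripper_force: 117.6
far-down 0.2 left-down 0.2 tilt 0.3 yaw 134.8 J [ 1.700e+00  1.240e+01  4.340e+01  1.207e+02 -1.000e-01 -1.331e+02] tq [-0.01 -0.08 -0.02]
t: 33.2
ee_pos: [392.7, 11.0, 662.3]
eef_rot: [-170.8, -8.5, -46.3]
ft_force: [0.4, 0.3, -3.8]
width: 0.192
gripper_force: 117.6
far-down 8.5 left-down 9.1 tilt 12.5 yaw 133.7 J [ 1.700e+00  6.100e+00  4.990e+01  1.213e+02 -1.000e-01 -1.328e+02] tq [-0.03  0.48  0.01]
```

The tilt builds toward the far-left corner as planned, so I continue.

```bash
python3 -m jog '[[0,0,40,0],[0,0,40,0],[0,0,40,0],[0,0,40,0],[0,0,40,0],[0,0,40,0],[0,0,40,0],[0,0,40,0]]';python3 tl.py;python3 -m jog '[[0,0,40,0],[0,0,40,0],[0,0,40,0],[0,0,40,0],[0,0,40,0],[0,0,40,0],[0,0,40,0],[0,0,40,0]]';python3 tl.py
```

```text
t: 34.0
ee_pos: [379.8, 10.4, 743.2]
eef_rot: [-160.7, -17.1, -48.5]
ft_force: [0.0, 0.7, -4.5]
width: 0.192
gripper_force: 117.7
far-down 17.1 left-down 18.5 tilt 25.6 yaw 131.5 J [ 1.600e+00  2.900e+00  5.980e+01  1.213e+02 -1.000e-01 -1.328e+02] tq [-0.06  0.86  0.01]
t: 34.8
ee_pos: [373.4, 10.1, 824.3]
eef_rot: [-149.6, -25.2, -52.5]
ft_force: [0.3, -0.2, -5.3]
width: 0.189
gripper_force: 117.8
far-down 25.2 left-down 27.3 tilt 38.8 yaw 127.5 J [   1.6    2.3   72.3  121.3   -0.  -132.9] tq [-0.07  1.31  0.07]
```

Tilt is 39° and diagonal to the far-left corner. I'm coming down and turning the tote back to face the user.

```bash
python3 -m jog '[[4,0,-15,-0.05],[9,0,-32,-0.13],[9,0,-34,-0.14],[9,0,-34,-0.14],[9,0,-34,-0.14],[9,0,-34,-0.14],[9,0,-34,-0.14],[9,0,-34,-0.14]]';python3 tl.py; python3 -m jog '[[9,0,-34,-0.14],[9,0,-34,-0.14],[9,0,-34,-0.14],[9,0,-34,-0.14],[9,0,-34,-0.14],[9,0,-34,-0.14],[9,0,-25,-0.14],[4,0,-12,-0.08]]';python3 tl.py
```

```text
t: 35.6
ee_pos: [440.0, 11.5, 574.8]
eef_rot: [-149.7, -24.9, -110.4]
ft_force: [0.8, -0.2, -4.0]
width: 0.192
gripper_force: 117.8
far-down 24.9 left-down 27.2 tilt 38.4 yaw 69.6 J [ 28.3   0.8  16.2 101.  -38.2 -49.8] tq [1.09 0.66 0.05]
t: 36.4
ee_pos: [509.2, 11.0, 330.4]
eef_rot: [-149.9, -25.1, -171.2]
ft_force: [0.5, -0.1, -4.0]
width: 0.194
gripper_force: 117.9
far-down 25.1 left-down 27.0 tilt 38.5 yaw 8.8 J [ 17.4  31.7  20.7 108.2 -26.2   8.6] tq [ 1.17 -0.7   0.08]
```

```bash
python3 -m jog '[[2,0,-10,-0.05],[0,0,-10,-0.08],[0,0,-5,-0.02],[0,0,0,0],[0,0,0,0],[0,0,0,0],[0,0,0,0],[0,0,0,0]]';python3 tl.py; python3 - <<'E'
from h import *
a=r.grab_frame("wrist");b=r.grab_frame("side");b=b[60:300,200:460];t=r.grab_frame("top")[120:340,180:420]
cv2.imwrite("pics/c7.png",np.hstack([cv2.resize(a[:,80:560],(500,500)),np.vstack([cv2.resize(b,(290,250)),cv2.resize(t,(290,250))])]))
E
```

```text
t: 37.2
ee_pos: [508.7, 10.3, 310.9]
eef_rot: [-149.8, -25.0, -179.4]
ft_force: [0.2, -0.5, -4.4]
width: 0.189
gripper_force: 117.9
far-down 25.0 left-down 27.1 tilt 38.5 yaw 0.6 J [ 15.5  34.5  22.4 109.6 -23.1  14.6] tq [ 1.01 -0.56 -0.05]
```

View pics/c7.png

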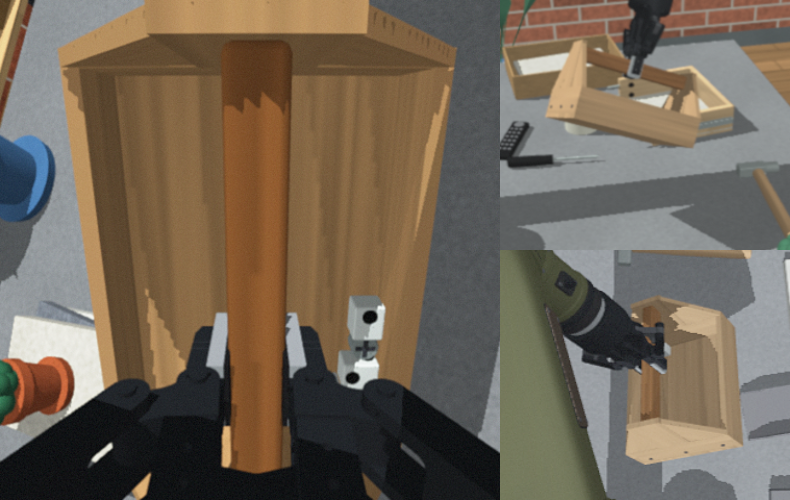

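```bash
cat > tf.py <<'E'
from h import *
from scipy.spatial.transform import Rotation as Ro
def frame():
    o=r.observe(); M=Ro.from_euler("xyz",o["eef_rot"],degrees=True).as_matrix()
    T=np.c_[-M[:,0],M[:,1],-M[:,2]]; return T,o["ee_pos"]-T@[0,0,102.3]
def locate(px,h):
    T,p=frame(); K,D,C=cam("wrist")
    u=cv2.undistortPoints(np.array(px,float).reshape(-1,1,2),K,D).reshape(-1,2)
    d=(np.c_[u,np.ones(len(u))]@C[:3,:3].T)@T; o=(C[:3,3]-p)@T
    return o+d*((h-o[2])/d[:,2])[:,None]
E
python3 - <<'E'
from tf import *
s=lambda x,y:(80+x*.96,y*.96)
print(locate([s(370,316),s(357,377)],26).round(0),locate([s(366,350)],21).round(0))
T,p=frame(); print((p+T@[100,75,8]).round(0))
print(((w2px("wrist",[p+T@[100,75,8],p+T@[100,0,133],p+T@[-100,75,55]])-[80,0])/.96).round())
E
```

```text
[[34. 69. 26.]
 [76. 64. 26.]] [[60. 70. 21.]]
[549.  28. 160.]
[[364. 391.]
 [251. 590.]
 [430.  63.]]
```

The view shows the tote tilted to the far-left. The fittings queue along the left wall, with a block at (366,316), a nut, and a block at (357,375) in the corner; the rest are hidden behind the finger near the corner. I'm measuring the queue automatically, then shaking to pack it.

```bash
cat > q.py <<'E'
from tf import *
a=r.grab_frame("wrist"); hsv=cv2.cvtColor(a,cv2.COLOR_BGR2HSV)
m=((hsv[...,1]<70)&(hsv[...,2]>90)).astype(np.uint8)
n,l,s,c=cv2.connectedComponentsWithStats(cv2.morphologyEx(m,cv2.MORPH_OPEN,np.ones((3,3))))
for i in range(1,n):
    if s[i,4]<40: continue
    L=locate([c[i]],20)[0]
    if -95<L[0]<115 and -80<L[1]<85:
        ys,xs=np.where(l==i); P=locate(np.c_[xs,ys],20)
        print("px",c[i].round(),"A",s[i,4],"tote",L[:2].round(),"x %.0f..%.0f y %.0f..%.0f"%(*np.percentile(P[:,0],[1,99]),*np.percentile(P[:,1],[1,99])))
E
python3 q.py
python3 -m jog '[[0,50,0,0],[0,50,0,0],[0,0,0,0],[0,0,0,0],[-6,-25,0,0],[-6,-25,0,0],[-6,-25,0,0],[-2,-20,0,0]]'; python3 -m jog '[[0,0,0,0],[0,0,0,0],[0,0,0,0],[0,0,0,0],[0,0,0,0],[0,0,0,0],[0,0,0,0],[0,0,0,0]]'; python3 tl.py; python3 q.py
```

```text
px [426. 327.] A 2562 tote [54. 66.] x 24..87 y 53..79
px [289. 330.] A 873 tote [ 56. -21.] x 34..79 y -28..-15
px [363. 331.] A 811 tote [56. 26.] x 34..79 y 20..32
t: 38.2
ee_pos: [487.7, 12.4, 311.1]
eef_rot: [-149.7, -25.1, -179.6]
ft_force: [1.4, 0.6, -4.2]
width: 0.189
gripper_force: 119.1
t: 39.0
ee_pos: [488.8, 15.2, 310.3]
eef_rot: [-149.7, -25.1, -179.4]
ft_force: [-0.5, 0.4, -5.8]
width: 0.19
gripper_force: 119.1
far-down 25.1 left-down 27.1 tilt 38.5 yaw 0.6 J [ 16.4  32.6  18.8 108.3 -22.6  15.5] tq [ 1.09 -0.84  0.06]
px [426. 327.] A 2533 tote [54. 66.] x 24..87 y 53..79
px [289. 330.] A 873 tote [ 56. -21.] x 34..79 y -28..-15
px [363. 331.] A 813 tote [56. 26.] x 35..79 y 20..32
```

Nothing moved. A sharp reversal (−y, then +y) gives twice the relative speed, so I'm trying that.

```bash
python3 -m jog '[[0,-25,0,0],[0,-50,0,0],[0,-50,0,0],[0,50,0,0],[0,50,0,0],[0,50,0,0],[0,0,0,0],[0,0,0,0]]'; python3 tl.py; python3 q.py
```

```text
t: 39.85
ee_pos: [489.1, 41.0, 310.0]
eef_rot: [-149.7, -25.1, -179.3]
ft_force: [0.7, -0.7, -4.0]
width: 0.188
gripper_force: 119.9
far-down 25.1 left-down 27.2 tilt 38.6 yaw 0.7 J [ 18.6  33.6  20.5 109.7 -21.5  17.5] tq [ 0.99 -0.68  0.02]
px [289. 330.] A 872 tote [ 56. -21.] x 34..79 y -28..-15
px [363. 331.] A 808 tote [57. 26.] x 35..79 y 20..33
px [423. 347.] A 1428 tote [69. 66.] x 52..86 y 50..79
```

The queue shortened to x ≥ 52. I'm cross-checking for hidden stragglers with the side camera, numerically.

```bash
cat > qs.py <<'E'
from tf import *
def go(n):
    T,p=frame(); K,D,C=cam(n); a=r.grab_frame(n); hsv=cv2.cvtColor(a,cv2.COLOR_BGR2HSV)
    # tote interior floor grid -> pixels, classify
    rows=[]
    for y in range(72,-76,-8):
        g=np.array([[x,y,18] for x in range(-96,100,6)],float)@T.T+p
        q=w2px(n,g).round().astype(int)
        rows.append("".join("#" if hsv[v,u,1]<60 and hsv[v,u,2]>110 else ("b" if hsv[v,u,1]<60 else ".") for u,v in q))
    print(n,"left wall top, x from near to far"); print("\n".join(rows))
go("side"); go("top")
E
python3 qs.py
```

```text
side left wall top, x from near to far
.................................
.................................
.................................
.................................
.................................
.................................
.................................
.................................
.................................
.................................
.................................
.................................
.................................
.................................
.................................
.................................
.................................
.................................
.................................
top left wall top, x from near to far
...........................#bbbbb
..........................##bbbbb
.........................##b.bbbb
........................#bb.bbb##
........................#bbb.#.b#
..............................b#b
..............................b#b
..............................###
..............................###
..............................###
.................................
.................................
.................................
.................................
.................................
.................................
.................................
.................................
.................................
```

```bash
python3 - <<'E'
from tf import *
T,p=frame()
f=lambda L:w2px("top",np.array(L,float)@T.T+p).round().tolist()
print("TCP, pads",f([[0,0,102],[0,-12,102],[0,12,102],[0,12,120],[0,20,140],[0,25,170]]))
print("floor",f([[90,10,18],[90,30,18],[90,66,18],[60,66,18]]))
a=r.grab_frame("top"); u,v=np.array(f([[90,66,18]])[0],int)
print(np.array(cv2.cvtColor(a,cv2.COLOR_BGR2HSV))[v-14:v+16:3,u-8:u+36:4][...,1:].tolist())
E
```

```text
TCP, pads [[294.0, 237.0], [299.0, 236.0], [288.0, 239.0], [282.0, 235.0], [272.0, 231.0], [259.0, 224.0]]
floor [[313.0, 215.0], [305.0, 218.0], [290.0, 222.0], [289.0, 235.0]]
[[[21, 60], [34, 60], [36, 43], [38, 40], [83, 104], [89, 114], [89, 117], [41, 123], [18, 174], [92, 117], [90, 111]], [[29, 44], [24, 64], [77, 33], [60, 38], [83, 105], [80, 118], [5, 144], [9, 139], [11, 165], [13, 178], [83, 144]], [[44, 41], [45, 51], [40, 38], [17, 30], [10, 155], [36, 70], [19, 80], [10, 152], [8, 165], [12, 174], [84, 139]], [[41, 44], [50, 51], [66, 35], [66, 31], [13, 161], [22, 93], [13, 141], [14, 129], [15, 133], [12, 168], [86, 140]], [[42, 43], [51, 30], [77, 33], [20, 26], [12, 166], [13, 98], [0, 28], [10, 133], [64, 128], [90, 128], [86, 139]], [[52, 49], [55, 37], [43, 60], [40, 64], [12, 123], [7, 148], [89, 137], [91, 135], [86, 134], [86, 130], [84, 142]], [[69, 52], [57, 45], [56, 59], [36, 57], [7, 69], [91, 132], [80, 137], [85, 135], [90, 130], [84, 130], [83, 141]], [[24, 64], [58, 62], [41, 37], [54, 47], [47, 43], [92, 130], [86, 137], [86, 133], [80, 134], [86, 133], [88, 136]], [[125, 145], [25, 133], [17, 151], [33, 61], [19, 40], [83, 136], [82, 137], [91, 134], [84, 136], [86, 131], [77, 140]], [[123, 145], [128, 139], [11, 168], [22, 150], [45, 63], [95, 132], [88, 139], [82, 137], [83, 135], [90, 131], [83, 141]]]
```

The reversal moved most of the queue onto the far wall (top view u 298–318, y down to about 5). A gentler x-reversal should fold it into a compact heap.

```bash
sed -i 's/^go("side"); go("top")/go("top")/' qs.py; python3 -m jog '[[-15,0,0,0],[-32,0,0,0],[-32,0,0,0],[32,0,0,0],[32,0,0,0],[16,0,0,0],[0,0,0,0],[0,0,0,0]]'; python3 -m jog '[[0,0,0,0],[0,0,0,0],[0,0,0,0],[0,0,0,0],[0,0,0,0],[0,0,0,0],[0,0,0,0],[0,0,0,0]]';python3 tl.py; python3 q.py; python3 qs.py
```

```text
t: 40.85
ee_pos: [489.5, 39.2, 310.3]
eef_rot: [-149.7, -25.2, -179.5]
ft_force: [0.8, 1.1, -3.9]
width: 0.187
gripper_force: 120.0
t: 41.65
ee_pos: [489.7, 40.0, 310.3]
eef_rot: [-149.7, -25.1, -179.5]
ft_force: [0.2, -0.3, -4.7]
width: 0.188
gripper_force: 120.0
far-down 25.1 left-down 27.1 tilt 38.5 yaw 0.5 J [ 18.5  33.7  20.7 109.8 -21.5  17.4] tq [ 1.04 -0.72  0.02]
px [289. 330.] A 874 tote [ 56. -21.] x 34..79 y -28..-15
px [363. 331.] A 803 tote [57. 26.] x 35..79 y 20..33
px [425. 336.] A 2063 tote [61. 66.] x 37..87 y 49..79
px [392. 334.] A 102 tote [59. 45.] x 53..64 y 42..48
px [405. 333.] A 51 tote [58. 53.] x 56..61 y 51..56
top left wall top, x from near to far
............................bbbbb
..........................##bbbbb
.........................##bbbbbb
........................#bbbbb###
........................#bbb..###
..............................###
.................................
.................................
.................................
.................................
.................................
.................................
.................................
.................................
.................................
.................................
.................................
.................................
.................................
```

The fittings now sit in a compact heap in the far-left corner (x ≥ 37, y ≥ 28 in tote coordinates), and the tote is steady at 38° tilt. I'm handing in.

```bash
python3 -c "
from cell import r
print(r.sign_off())"
```

```text
the job is handed in; nothing more can be done
None
```

The job is handed in at about 42 s: the blocks went into the tote, the empty dustpan lies flat where it was, and the tote is held by its bar about 38° tilted with its lowest corner about 160 mm up, the fittings heaped in the far-left corner by the drawer as far as the cameras showed (the gripper hid part of that corner).

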